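# Dig the heat sink out of the parts bin and set it against the stop

### The arm

A 6-joint arm with a two-finger parallel gripper is mounted at the origin on a cart in front of the work surface, level with it; the furniture and walls round the work are solid. World frame = base frame: x ahead of the robot, y to its left, z up, the work surface at z = 0. Lengths are in m, angles in rad, forces in N, time in s.
With the tool pointing down it reaches from about 0.3 to 0.875 m from the base axis. Payload 6.4 kg.
Tool frame: the origin (TCP) lies between the finger pads; the fingertips stand ctrl.tip_extent ahead of it and the grasp point (between the pads) is the TCP (ctrl.tip_extent is the distance from the TCP to the fingertips, in m); z points along the fingers, y is the line along which they close (so a half turn about z gives the same grasp; the last joint's range is limited). The gripper opens to 85 mm and grips with 20 to 120 N. Pads are 22 mm wide; open, the fingers measure 114 mm over their backs; the gripper's body (76 mm by 85 mm) begins 54 mm behind the grasp point. The pads swing forward as they close: fully open they stand 13 mm farther back than shut.
Start: joints at [0.953, 0.181, 1.607, -0, 1.354, -0.206], TCP at [0.23, 0.527, 0.22] pointing down, gripper open.
Joint ranges: [-2.99, 2.99], [-0.89, 2.07], [0.3, 2.58], [-1.14, 4.28], [0, 2.63], [-3.12, 3.12]. Speed limits (rad/s): [2.57, 2.57, 3.01, 3.14, 3.14, 3.14].

### API

Orientations are given as a unit quaternion [w, x, y, z].
In Python, from bench import ctrl gives the robot as it stands.
- The arm moves only by the tool send_rows, never from a script. Its arguments are lists of equal length, an entry for each row: "dr": the turn, a rotation vector about the tool's x, y, z in units of 6 degrees (1.0 is 6 degrees), a list of three; "xyz": the shift along the tool's x, y, z in cm, a list of three; "jaw": the opening in per cent of the stroke, from 0 (shut) to 100 (fully open). In form: {"dr": [[wx, wy, wz], ...], "xyz": [[dx, dy, dz], ...], "jaw": [jaw, ...]}. A call has exactly 8 rows; each row is the pose to reach, as a shift and turn from the pose commanded when the call began, along the tool's axes at that moment; what a row does not reach only later rows make up. A row lasts 1/8 s, in which the tool goes at most 62.5 mm and 10.7 degrees, less where a joint would pass 70% of its speed; a pose out of reach is approached as far as the arm can. A call with a gripper value outside its range is refused whole. The fingers move at their own pace and stop on an object; the grip force is fixed at half the most. Time passes only in rows, so rows that repeat a pose let the fingers close, or fill a call up. It gives the time, the measured TCP pose, the force, the opening and the grip force at its end, in the units of the state.
- ctrl.get_obs(): the state, without advancing time (a new reading comes with each control period).
- ctrl.camera(name): name is "scene" or "top" or "wrist"; returns the picture (420x560x3 uint8, red, green, blue); there is no depth.
- ctrl.calibration(name): a dict with "camera_matrix" (3x3 intrinsics, pixels), "world_from_camera" (4x4, takes a point from camera to world coordinates). Camera axes: x right, y up, looking along -z (the intrinsics and any distortion apply to the point x, -y, -z); pixel columns grow to the right and rows downward; lengths in m; the calibration is good to about 2 mm. A picture is of the moment at which its call begins: read the wrist's pose just before it. calibration takes no time and is no camera call; for the wrist camera it gives the pose at the moment of the call.
- ctrl.hand_in(): hands the job in; it is judged then, once.
The state is a dict: "time_s": time; "q": joint angles; "dq": joint speeds; "joint_efforts": joint torques, N m; "eef_pos": TCP position; "eef_rot": TCP orientation; "wrist_force": force on the tool from outside, world axes, zero at the start; "torque": the same for the moment, N m; "opening": opening from 0.0 (shut) to 1.0 (fully open); "grasp_force": force on a finger pad.
Only numpy, scipy, OpenCV 4.12 (cv2) and the standard library are available. Lean on these libraries where they do the work, as an engineer would, in place of code of your own. Each camera call takes 0.05 s, during which the arm holds its last target. There are 200 camera calls.

### The job

The aluminium heat sink lies at the bottom of the blue bin, half under the riser shelf, buried beneath a small carton and a white power brick. Take the carton and the brick off it and leave both lying on the floor of the bin beside it, then take out the heat sink and set it down gently on the grey plate, fins up and lengthwise along the middle of the plate, with its end pushed flush against the steel stop. Leave everything else on the desk undisturbed.

Things in the scene. Friction and masses are not known exactly. Their poses are not given: they have to be found in the camera images.
- bin: Fixed blue open bin. Origin: centre of its underside on the desk; x to its rear, y left, z up. Inside x -102 to +102 mm, y -130 to +130 mm, floor at z = 4 mm, walls 4 mm thick. Front wall (-x) 25 mm high; side walls 25 mm high where x is below -30 mm, behind that 55 mm, as is the rear wall.
- shelf_edge (a point): Middle of the lower front edge of a fixed plywood riser shelf over the bin's rear half; bin's axes; 260 mm above the desk. The board reaches 112 mm back and 150 mm to each side, 12 mm thick, on posts outside the bin's side walls. A gripper pointing straight down cannot work below it; one leaning back to the robot by 40 degrees (fingers forward and down) can.
- sink_center (a point): Centre of the loose silver heat sink, a block 120 mm (x) x 34 mm (y) x 30 mm high with fins along its length on top, z up; about 0.25 kg. At first it lies on the bin floor, long side about along the bin's x, centre 12 to 28 mm behind the shelf's front edge and up to 55 mm left or right of the bin's middle. Grasp it across the 34 mm.
- carton_center (a point): Centre of the loose white and red printed carton, 40 mm (its x) x 60 mm (its y, long side) x 30 mm high. At the start it lies on top of the heat sink, long side along the sink's, over either its front or its rear half. 0.07 kg more or less.
- brick_center (a point): Centre of the loose white power brick (no cable), 34 mm (its x) x 58 mm (its y, long side) x 26 mm high, lying on the other half of the heat sink's top, long side along the sink's. 0.09 kg more or less.
- plate: Fixed grey plate 150 mm (x) x 90 mm (y) x 8 mm thick. Origin: centre of its underside on the desk; x points away from the robot. A rigid steel stop 70 mm wide in y, up to z = 35 mm, stands on its far end; its face is at x = +63 mm, so the heat sink pushed home has its centre at x = +3 mm, z = 23 mm.
- solder_reel: Bystander: loose blue solder reel, 62 mm across, 33 mm high, lying flat; origin under its centre.
- wash_bottle: Bystander: loose white squeeze bottle with a red cap, 149 mm high, standing behind the work; origin at the middle of its foot, z up.
- heat_sink: Same heat sink, origin at the centre of its underside, 15 mm below sink_center; x along its length, z up (fins).

How it is judged:
On the way, in this order (a step that is already met when the one before it is completed fails the run):
1. carton and brick both lie on the bin floor, off the heat sink, which is still in the bin (x of carton_center in the frame of bin between -0.102 and 0.102 m and y of carton_center in the frame of bin between -0.13 and 0.13 m and z of each of carton_center, brick_center in the frame of bin below 0.035 m and x of brick_center in the frame of bin between -0.102 and 0.102 m and y of brick_center in the frame of bin between -0.13 and 0.13 m and x of sink_center in the frame of bin between -0.102 and 0.102 m and y of sink_center in the frame of bin between -0.13 and 0.13 m and z of sink_center in the frame of bin below 0.04 m), for 0.2 s.
2. the heat sink is lifted clear out of the bin while carton and brick stay in it (x of carton_center in the frame of bin between -0.102 and 0.102 m and y of carton_center in the frame of bin between -0.13 and 0.13 m and z of each of carton_center, brick_center in the frame of bin below 0.035 m and x of brick_center in the frame of bin between -0.102 and 0.102 m and y of brick_center in the frame of bin between -0.13 and 0.13 m and z of sink_center in the frame of bin above 0.09 m), for 0.1 s.
At the end, for the whole second after the job is handed in: Heat sink flat on the plate, fins up, within 0.12 rad of the plate's x axis, within 20 mm of its middle line, its end under 3 mm from the stop; carton and brick inside the bin on its floor (centres under 35 mm above the underside of the bin) (x of carton_center in the frame of bin between -0.102 and 0.102 m and y of carton_center in the frame of bin between -0.13 and 0.13 m and z of each of carton_center, brick_center in the frame of bin below 0.035 m and x of brick_center in the frame of bin between -0.102 and 0.102 m and y of brick_center in the frame of bin between -0.13 and 0.13 m and x of sink_center in the frame of plate between 0 and 0.008 m and y of sink_center in the frame of plate between -0.02 and 0.02 m and z of sink_center in the frame of plate between 0.018 and 0.028 m and angle between sink_center's own z axis and vertical below 0.1 rad and angle between the x axis of sink_center and the x axis of plate, either way round below 0.12 rad); the robot touches nothing.
It fails at once if the heat sink is slammed on the plate or rammed at its stop (over 90 N) (contact force between heat_sink and plate above 90 N).
It fails at once if a bystander is pushed by more than 30 mm (distance of any of solder_reel, wash_bottle from where it was at the start of the episode above 0.03 m).
It fails at once if the wash bottle is tipped over (angle between wash_bottle's own z axis and vertical above 0.6 rad).
It also fails if it takes over 67 s, if anything falls off the work surface, if the arm or the gripper's body presses on something with over 40 N, if the wrist force passes 120 N, or if a joint passes its speed limit or range.

## Working session

There is one attempt and no reset: what is moved stays moved. The work goes in short steps, Python scripts to look and compute and a tool call to move; the robot and the scene stay as the last step left them, time stands still between calls to the robot, and variables do not carry over. Pictures are saved under pics/ and viewed, at most 10 in all, crops included, and the job is handed in when it is done.

Besides the shell and the picture viewer there is one more tool, called after "Request:" as name(argument=value, ...) on one line, values as JSON. send_rows: Moves the arm, as the interface text tells. Its arguments: {"type":"object","properties":{"dr":{"type":"array","items":{"type":"array","items":{"type":"number"}}},"xyz":{"type":"array","items":{"type":"array","items":{"type":"number"}}},"jaw":{"type":"array","items":{"type":"number"}}},"required":["dr","xyz","jaw"]}

```bash
ls; mkdir -p pics
python3 - <<'E'
from bench import ctrl
import cv2,numpy as np
np.set_printoptions(precision=3,suppress=True)
print(ctrl.get_obs(), ctrl.tip_extent)
for n in("scene","top","wrist"):
    c=ctrl.calibration(n);print(n,c)
    cv2.imwrite(f"pics/{n}0.png",ctrl.camera(n)[:,:,::-1])
E
```

```text
pics
{'time_s': 0.0, 'q': array([ 0.953,  0.182,  1.608,  0.   ,  1.354, -0.206]), 'dq': array([-0.   , -0.   ,  0.   ,  0.001,  0.   ,  0.   ]), 'joint_efforts': array([ -0.   , -44.486, -35.134,  -0.   ,   0.009,   0.   ]), 'eef_pos': array([0.23 , 0.526, 0.219]), 'eef_rot': array([-0.   ,  0.204,  0.979, -0.001]), 'wrist_force': array([-0.312,  0.535,  0.936]), 'torque': array([ 0.058, -0.003,  0.026]), 'grasp_force': 0.0, 'opening': 1.0034324396792165} 0.019
scene {'camera_matrix': array([[470.529,   0.   , 278.414],
       [  0.   , 470.529, 208.92 ],
       [  0.   ,   0.   ,   1.   ]]), 'world_from_camera': array([[-0.86 ,  0.341, -0.38 ,  0.278],
       [-0.51 , -0.545,  0.665,  0.498],
       [ 0.02 ,  0.766,  0.643,  0.723],
       [ 0.   ,  0.   ,  0.   ,  1.   ]])}
top {'camera_matrix': array([[513.77 ,   0.   , 275.477],
       [  0.   , 513.77 , 212.549],
       [  0.   ,   0.   ,   1.   ]]), 'world_from_camera': array([[ 0.285,  0.936, -0.209,  0.417],
       [-0.959,  0.276, -0.068, -0.116],
       [-0.006,  0.22 ,  0.975,  1.019],
       [ 0.   ,  0.   ,  0.   ,  1.   ]])}
wrist {'camera_matrix': array([[351.578,   0.   , 275.439],
       [  0.   , 351.578, 204.861],
       [  0.   ,   0.   ,   1.   ]]), 'world_from_camera': array([[ 0.4  , -0.882, -0.25 ,  0.167],
       [ 0.917,  0.385,  0.11 ,  0.553],
       [-0.001, -0.273,  0.962,  0.372],
       [ 0.   ,  0.   ,  0.   ,  1.   ]])}
```

View pics/scene0.png

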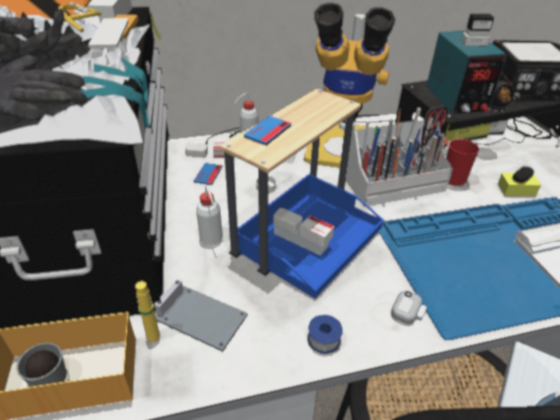

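View pics/top0.png

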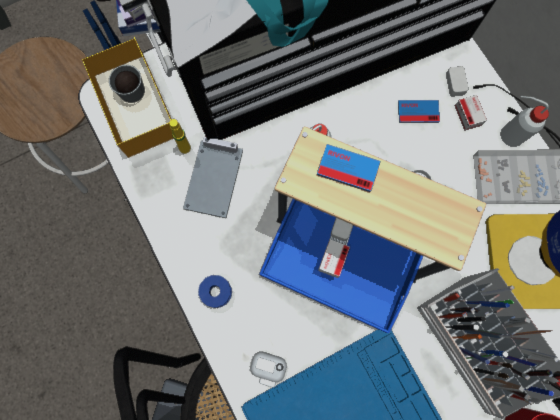

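The scene view shows the bin centred near (310,232), with the carton (317,232) in front and the brick (288,222) behind it. The plate is at (203,315) with its stop at (172,297), the wash bottle at (208,222) and the reel at (324,333). In the top view, the plate spans (187–241, 140–215) and the shelf front edge runs from about (277,187) to (462,266). The bin's front wall runs from (262,275) to (388,328), the carton is at (334,258) and the reel at (215,291). Next I'll enlarge the bin in both views.

Run:
```python
import cv2,numpy as np
t=cv2.imread("pics/top0.png")[125:345,180:480]; s=cv2.imread("pics/scene0.png")[170:350,140:400]
cv2.imwrite("pics/tcrop.png",cv2.resize(t,None,fx=2.6,fy=2.6,interpolation=cv2.INTER_CUBIC))
cv2.imwrite("pics/scrop.png",cv2.resize(s,None,fx=3,fy=3,interpolation=cv2.INTER_CUBIC))
```

```text
(no output)
```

View pics/tcrop.png

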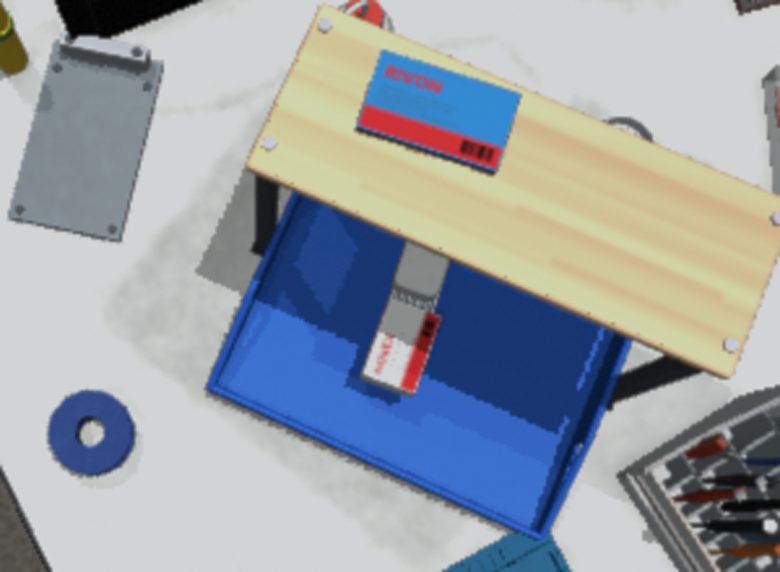

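View pics/scrop.png

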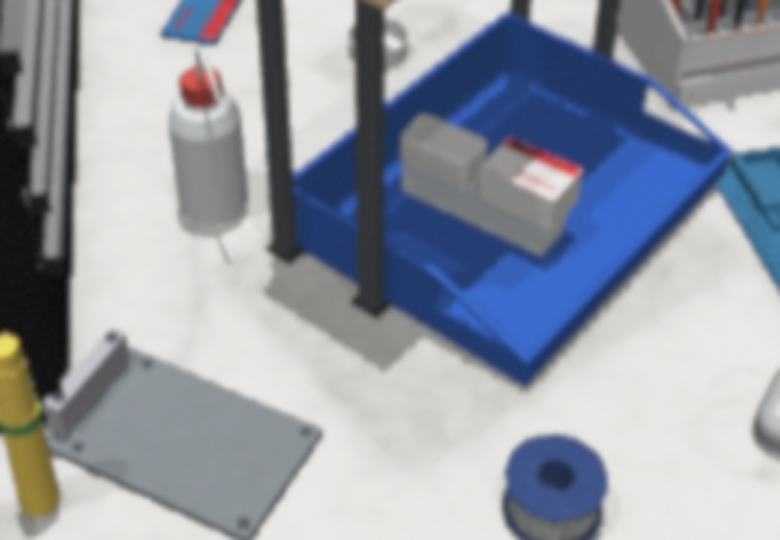

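The top crop gives the bin's front corners at (208,390) and (545,537), the plate corners at (10,218), (120,240) and (162,65), and the carton's top corners at (362,375), (413,392) and (440,318). In the scene crop, the carton's top corners are (581,168) and (510,138), the brick's are (402,142), (425,115) and (487,148), and the wash bottle's foot is near (210,228). Now I'll turn these into positions.

```bash
cat > h.py <<'E'
import numpy as np
from bench import ctrl
from scipy.spatial.transform import Rotation as R
np.set_printoptions(precision=4,suppress=True)
def ray(cam,u,v,z,c=None):
    c=c or ctrl.calibration(cam);K=c["camera_matrix"];T=c["world_from_camera"]
    d=T[:3,:3]@np.array([(u-K[0,2])/K[0,0],-(v-K[1,2])/K[1,1],-1]);o=T[:3,3]
    return o+d*(z-o[2])/d[2]
def pix(cam,p,c=None):
    c=c or ctrl.calibration(cam);K=c["camera_matrix"];T=c["world_from_camera"]
    q=T[:3,:3].T@(np.asarray(p)-T[:3,3]);return K[0,2]+K[0,0]*q[0]/-q[2],K[1,2]+K[1,1]*q[1]/q[2]
def yaw(a,b): return np.degrees(np.arctan2(b[1]-a[1],b[0]-a[0]))
E
python3 - <<'E'
from h import *
t=lambda u,v,z:ray("top",u/2.6+180,v/2.6+125,z)
s=lambda u,v,z:ray("scene",u/3+140,v/3+170,z)
L,Rr=t(208,390,.025),t(545,537,.025)
print("binfront",L,Rr,np.linalg.norm(L-Rr),yaw(Rr,L)-90)
a=np.radians(yaw(Rr,L)-90);X=np.array([np.cos(a),np.sin(a),0]);Y=np.array([-X[1],X[0],0])
B=(L+Rr)/2+.106*X;B[2]=0;print("bin",B, "scene corner",s(527,385,0),s(730,150,.025))
sl,sr=t(247,165,.272),t(732,377,.272);print("shelf",sl,sr,np.linalg.norm(sl-sr),yaw(sr,sl)-90)
P1,P2,P3=t(10,218,.008),t(120,240,.008),t(162,65,.008)
print("plate",P1,P2,P3,np.linalg.norm(P1-P2),np.linalg.norm(P3-P2),yaw(P2,P1)-90,yaw(P2,P3))
S=[s(322,433,.008),s(250,538,.008)];print("plate scene",S)
C=[t(362,375,.064),t(413,392,.064),t(440,318,.064)];print("carton",C,yaw(C[1],C[2]))
print("carton scene",s(581,170,.064),s(510,138,.064))
print("brick scene",s(402,142,.06),s(425,115,.06),s(487,148,.06),"sink bottom",s(547,256,.004))
print("reel",t(91,433,.033),"bottle",s(210,228,0),s(200,80,.149))
for p in [C[0],s(402,142,.06),s(547,256,.004),C[1]]:
  d=p-B;print("in bin",d@X,d@Y)
E
```

```text
binfront [ 0.5035 -0.0537  0.025 ] [ 0.4712 -0.3186  0.025 ] 0.26679858240948584 -6.948549274297278
bin [ 0.5926 -0.199   0.    ] scene corner [ 0.5048 -0.0554  0.    ] [ 0.4692 -0.3169  0.025 ]
shelf [ 0.6128 -0.0531  0.272 ] [ 0.572  -0.3475  0.272 ] 0.2972111726513179 -7.900560930429236
plate [0.5889 0.1338 0.008 ] [0.5965 0.0464 0.008 ] [0.7421 0.0578 0.008 ] 0.08775127759433403 0.1460238994962151 4.9604162599444095 4.47391743383163
plate scene [array([0.5937, 0.0514, 0.008 ]), array([0.5878, 0.1355, 0.008 ])]
carton [array([ 0.5416, -0.1586,  0.064 ]), array([ 0.5402, -0.1967,  0.064 ]), array([ 0.5972, -0.2016,  0.064 ])] -4.908879838578968
carton scene [ 0.5397 -0.1959  0.064 ] [ 0.5978 -0.1999  0.064 ]
brick scene [ 0.6634 -0.1592  0.06  ] [ 0.6647 -0.1939  0.06  ] [ 0.6086 -0.1857  0.06  ] sink bottom [ 0.5447 -0.1636  0.004 ]
reel [0.4484 0.0187 0.033 ] bottle [ 0.7675 -0.0635  0.    ] [ 0.7548 -0.0541  0.149 ]
in bin -0.05548680159061991 0.033906905179985805
in bin 0.06550326862166309 0.048045575159425515
in bin -0.051802280546817764 0.029361896679456417
in bin -0.052237070880737306 -0.004030394742217317
```

```bash
cat >> h.py <<'E'
def target(lean,yawd):
    """tool z leans forward by lean deg, closing line across yawd; sign nearest present pose"""
    Rc=rot(); a=np.radians(lean)
    z=np.array([np.sin(a),0,-np.cos(a)]);best=None
    for sgn in(1,-1):
        y=np.array([0,sgn,0]);x=np.cross(y,z)
        Rt=R.from_euler('z',yawd,degrees=True)*R.from_matrix(np.c_[x,y,z])
        m=(Rc.inv()*Rt).magnitude()
        if best is None or m<best[0]: best=(m,Rt)
    return best[1]
def rot():
    w,x,y,z=ctrl.get_obs()["eef_rot"];return R.from_quat([x,y,z,w])
def move(p,Rt=None):
    o=ctrl.get_obs();Rc=rot()
    rv=np.zeros(3) if Rt is None else np.degrees((Rc.inv()*Rt).as_rotvec())/6
    print("dr",rv.round(2),"xyz",(Rc.inv().apply(np.asarray(p)-o["eef_pos"])*100).round(2))
def axes(): print("per world x,y,z cm in tool:",rot().inv().as_matrix().T.round(3).tolist())
E
python3 - <<'E'
from h import *
move([.47,-.17,.20],target(40,-5)); print((rot().inv()*target(40,-5)).magnitude()*57.3)
print("marker",ray("top",180,150,0),ray("top",173,120,.08))
E
```

```text
dr [-1.09 -6.61 -2.97] xyz [-49.89 -54.22   1.97]
43.97659093758873
marker [0.7078 0.1843 0.    ] [0.7396 0.1938 0.08  ]
```

Request:
send_rows(dr=[[-1.09,-6.61,-2.97],[-1.09,-6.61,-2.97],[-1.09,-6.61,-2.97],[-1.09,-6.61,-2.97],[-1.09,-6.61,-2.97],[-1.09,-6.61,-2.97],[-1.09,-6.61,-2.97],[-1.09,-6.61,-2.97]], xyz=[[-49.9,-54.2,2],[-49.9,-54.2,2],[-49.9,-54.2,2],[-49.9,-54.2,2],[-49.9,-54.2,2],[-49.9,-54.2,2],[-49.9,-54.2,2],[-49.9,-54.2,2]], jaw=[100,100,100,100,100,100,100,100])

```text
time_s: 1.15
eef_pos: [0.3702, 0.116, 0.2044]
eef_rot: [0.334, 0.043, 0.942, -0.014]
wrist_force: [-0.6, -0.3, -0.1]
opening: 1.002
grasp_force: 0.0
```

Run:
```python
from h import *
move([.47,-.17,.20],target(40,-5));o=ctrl.get_obs();print(o["time_s"],o["eef_pos"],rot().as_matrix(),o["q"])
```

```text
dr [-0.   -0.16 -0.03] xyz [ -9.48 -27.59   8.18]
1.15 [0.3702 0.116  0.2044] [[-0.7735  0.09    0.6274]
 [ 0.071   0.9959 -0.0552]
 [-0.6298  0.0018 -0.7767]] [ 0.0975 -0.8377  2.5268 -0.1647  0.7864 -1.3065]
```

Request:
send_rows(dr=[[0,-0.1,0],[0,-0.1,0],[0,-0.1,0],[0,-0.1,0],[0,-0.1,0],[0,-0.1,0],[0,-0.1,0],[0,-0.1,0]], xyz=[[-9.5,-27.6,8.2],[-9.5,-27.6,8.2],[-9.5,-27.6,8.2],[-9.5,-27.6,8.2],[-9.5,-27.6,8.2],[-9.5,-27.6,8.2],[-9.5,-27.6,8.2],[-9.5,-27.6,8.2]], jaw=[100,100,100,100,100,100,100,100])

```text
time_s: 2.15
eef_pos: [0.4694, -0.169, 0.1986]
eef_rot: [0.337, 0.044, 0.94, -0.014]
wrist_force: [0.7, 0.1, 0.3]
opening: 1.001
grasp_force: 0.0
```

Run:
```python
from h import *
import cv2
c=ctrl.calibration("wrist");np.savez("w1.npz",K=c["camera_matrix"],T=c["world_from_camera"])
cv2.imwrite("pics/w1.png",ctrl.camera("wrist")[:,:,::-1])
o=ctrl.get_obs();print(o["time_s"],o["eef_pos"],o["q"],c["world_from_camera"])
move([.57,-.180,.055],target(40,-4));
```

```text
2.2 [ 0.4695 -0.1682  0.1991] [-0.9261 -0.4117  2.3417  0.6902  0.8379 -2.7814] [[ 0.0907 -0.5668 -0.8189  0.3195]
 [ 0.9959  0.0553  0.0721 -0.1564]
 [ 0.0045 -0.822   0.5695  0.273 ]
 [ 0.      0.      0.      1.    ]]
dr [-0.1  -0.08 -0.16] xyz [ 1.36 -0.31 17.55]
```

View pics/w1.png

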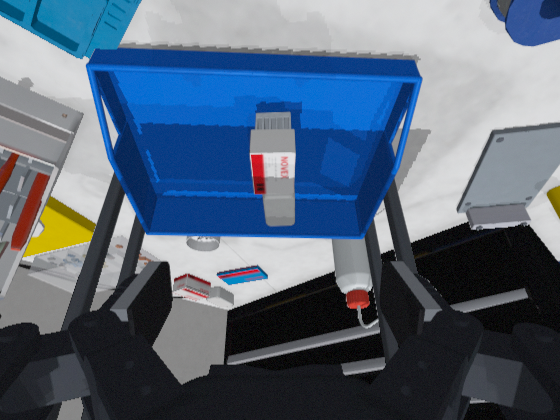

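The wrist view (upside down) shows the carton's top face from (250,131) to (295,178), the brick behind it at (265–295, 178–225), and the sink's fins sticking out in front at (256–291, 112–130).

Run:
```python
from h import *
d=np.load("w1.npz");c=dict(camera_matrix=d["K"],world_from_camera=d["T"])
f=lambda u,v,z:ray("wrist",u,v,z,c)
for n,u,v,z in[("carton",250,154,.064),("carton",295,155,.064),("c far",252,193,.064),("c far",294,193,.064),("c near",295,130,.064),("brick far",265,214,.06),("brick far",296,214,.06),("sink nearL",291,112,.034),("sink nearR",257,112,.034)]:
  print(n,f(u,v,z))
# plate near corners, stop
for u,v in[(496,131),(560,124)]:print("plate",f(u,v,.008))
```

```text
carton [ 0.5412 -0.1977  0.064 ]
carton [ 0.5462 -0.1591  0.064 ]
c far [ 0.5972 -0.2042  0.064 ]
c far [ 0.6012 -0.1626  0.064 ]
c near [ 0.517  -0.1578  0.064 ]
brick far [ 0.6424 -0.1965  0.06  ]
brick far [ 0.6458 -0.1624  0.06  ]
sink nearL [ 0.5241 -0.1605  0.034 ]
sink nearR [ 0.5214 -0.1898  0.034 ]
plate [0.5908 0.0459 0.008 ]
plate [0.587  0.1057 0.008 ]
```

Request:
send_rows(dr=[[-0.1,-0.1,-0.15],[-0.1,-0.1,-0.15],[-0.1,-0.1,-0.15],[-0.1,-0.1,-0.15],[-0.1,-0.1,-0.15],[-0.1,-0.1,-0.15],[-0.1,-0.1,-0.15],[-0.1,-0.1,-0.15]], xyz=[[1,-0.4,6],[1.5,-0.4,12],[1.5,-0.4,15.5],[1.5,-0.4,17],[1.5,-0.4,17.8],[1.5,-0.4,17.8],[1.5,-0.4,17.8],[1.5,-0.4,17.8]], jaw=[100,100,100,100,100,70,30,20])

```text
time_s: 3.2
eef_pos: [0.5757, -0.1797, 0.0659]
eef_rot: [0.332, 0.038, 0.942, -0.013]
wrist_force: [-0.1, -0.8, 0.0]
opening: 0.376
grasp_force: 0.0
```

Request:
send_rows(dr=[[0,0,0],[0,0,0],[0,0,0],[0,0,0],[0,0,0],[0,0,0],[0,0,0],[0,0,0]], xyz=[[0,0,0],[0,0,0],[0,0,0],[0,0,0],[0,0,0],[-0.6,0,-0.8],[-1.3,0,-1.6],[-1.9,0,-2.3]], jaw=[20,20,20,20,20,20,20,20])

```text
time_s: 4.2
eef_pos: [0.5762, -0.1796, 0.0952]
eef_rot: [0.331, 0.038, 0.943, -0.012]
wrist_force: [0.8, 0.4, -0.6]
opening: 0.199
grasp_force: 0.0
```

Run:
```python
from h import *
o=ctrl.get_obs();print(o["time_s"],o["eef_pos"],o["q"])
move([.61,-.275,.085]);move([.61,-.275,.085],target(40,-7)); move([.61,-.275,.045]);
```

```text
4.2 [ 0.5762 -0.1796  0.0952] [-0.7118  0.1093  2.1593  0.9351  0.4794 -2.9667]
dr [0. 0. 0.] xyz [-2.58 -9.25  3.36]
dr [ 0.27 -0.21  0.31] xyz [-2.58 -9.25  3.36]
dr [0. 0. 0.] xyz [-0.08 -9.25  6.48]
```

The jaws closed to 17 mm with no grip force, so this grasp missed. The arm moved slowly and stopped about 14 mm high. I'll look at the wrist view and check my wrist kinematics model against the joint readings.

Run:
```python
from h import *
import cv2
c=ctrl.calibration("wrist");np.savez("w2.npz",K=c["camera_matrix"],T=c["world_from_camera"])
cv2.imwrite("pics/w2.png",ctrl.camera("wrist")[:,:,::-1])
q=ctrl.get_obs()["q"]
W=R.from_euler('ZYZYZ',[q[0],q[1]+q[2],q[3],q[4],q[5]])
print("tool rel model",(W.inv()*rot()).as_euler('ZYZ',degrees=True))
off=W.inv()*rot()
for lean in(25,30,35,40):
  for yw in(-4,-12,-20):
    A=R.from_euler('ZY',[q[0],q[1]+q[2]]).inv()*target(lean,yw)*off.inv()
    print(lean,yw,A.as_euler('ZYZ'))
print(ctrl.get_obs()["eef_pos"])
```

```text
Traceback (most recent call last):
  File "scipy/spatial/transform/_rotation.pyx", line 1413, in scipy.spatial.transform._rotation.Rotation.from_euler
ValueError: Expected axis specification to be a non-empty string of upto 3 characters, got ZYZYZ
```

View pics/w2.png

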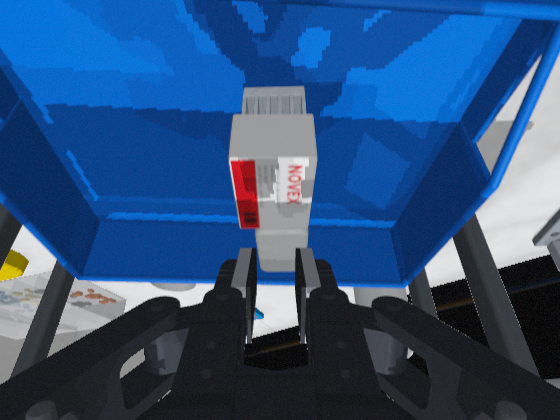

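The wrist view shows the carton undisturbed, with its top face spanning (230–316, 157–228), and the pads closed above it at about (250–310, 250–340). Now the wrist model.

```bash
cat >> h.py <<'E'
def wrist(lean,yw,dq1=0):
    q=ctrl.get_obs()["q"]
    A0=R.from_euler('ZY',[q[0],q[1]+q[2]]);W=A0*R.from_euler('ZYZ',q[3:])
    off=W.inv()*rot()
    A=R.from_euler('ZY',[q[0]+dq1,q[1]+q[2]]).inv()*target(lean,yw)*off.inv()
    return off,A.as_euler('ZYZ')
E
python3 - <<'E'
from h import *
d=np.load("w2.npz");c=dict(camera_matrix=d["K"],world_from_camera=d["T"])
for p in[(230,158),(316,158),(242,229),(312,229)]:print(ray("",*p,.064,c))
print(wrist(40,-4)[0].as_matrix())
for lean in(25,30,35,40):
  for yw in(-4,-12,-20):print(lean,yw,wrist(lean,yw)[1])
E
```

```text
[ 0.5404 -0.1977  0.064 ]
[ 0.5435 -0.1596  0.064 ]
[ 0.6006 -0.2018  0.064 ]
[ 0.6039 -0.161   0.064 ]
[[ 0. -1. -0.]
 [ 1.  0.  0.]
 [-0. -0.  1.]]
25 -4 [ 0.4858  0.5728 -2.5838]
25 -12 [ 0.4174  0.5258 -2.3989]
25 -20 [ 0.3263  0.4867 -2.1926]
30 -4 [ 0.6323  0.5312 -2.7086]
30 -12 [ 0.5594  0.4708 -2.5237]
30 -20 [ 0.4516  0.4186 -2.3054]
35 -4 [ 0.798   0.5003 -2.8529]
35 -12 [ 0.7323  0.4258 -2.6796]
35 -20 [ 0.6189  0.3583 -2.4604]
40 -4 [ 0.9791  0.4821 -3.0128]
40 -12 [ 0.9368  0.3942 -2.8674]
40 -20 [ 0.8423  0.3105 -2.6715]
```

Run:
```python
from h import *
move([.567,-.180,.10],target(35,-4)); A=target(35,-4).inv(); print((A.apply([0.005,0,-.052])*100).round(2))
```

```text
dr [-0.05  0.64 -0.07] xyz [ 0.55 -0.07 -0.89]
[2.57 0.03 4.55]
```

Request:
send_rows(dr=[[-0.05,0.3,-0.07],[-0.05,0.64,-0.07],[-0.05,0.64,-0.07],[-0.05,0.64,-0.07],[-0.05,0.64,-0.07],[-0.05,0.64,-0.07],[-0.05,0.64,-0.07],[-0.05,0.64,-0.07]], xyz=[[0.5,-0.1,-0.9],[0.5,-0.1,-0.9],[0.5,-0.1,-0.9],[0.5,-0.1,-0.9],[0.5,-0.1,-0.9],[0.5,-0.1,-0.9],[0.5,-0.1,-0.9],[0.5,-0.1,-0.9]], jaw=[100,100,100,100,100,100,100,100])

```text
time_s: 5.25
eef_pos: [0.5666, -0.1799, 0.0988]
eef_rot: [0.3, 0.034, 0.953, -0.01]
wrist_force: [-0.3, 0.1, -0.5]
opening: 1.0
grasp_force: 0.0
```

Request:
send_rows(dr=[[0,0,0],[0,0,0],[0,0,0],[0,0,0],[0,0,0],[0,0,0],[0,0,0],[0,0,0]], xyz=[[0.9,0,1.5],[1.7,0,3],[2.3,0,4.1],[2.6,0,4.55],[2.6,0,4.55],[2.6,0,4.55],[2.6,0,4.55],[2.6,0,4.55]], jaw=[100,100,100,100,100,80,50,25])

```text
time_s: 6.25
eef_pos: [0.5718, -0.1805, 0.0475]
eef_rot: [0.3, 0.033, 0.953, -0.01]
wrist_force: [-1.5, 0.4, 1.3]
opening: 0.444
grasp_force: 59.9
```

Request:
send_rows(dr=[[0,0,0],[0,0,0],[0,0,0],[0,0,0],[0,0,0],[0,0,0],[0,0,0],[0,0,0]], xyz=[[0,0,0],[0,0,0],[0,0,0],[0,0,0],[0,0,0],[0,0,0],[0,0,0],[0,0,0]], jaw=[25,25,25,25,25,25,25,25])

```text
time_s: 7.25
eef_pos: [0.5718, -0.1805, 0.0475]
eef_rot: [0.3, 0.033, 0.953, -0.01]
wrist_force: [-2.6, -0.0, 6.4]
opening: 0.444
grasp_force: 60.3
```

Run:
```python
from h import *
o=ctrl.get_obs();print(o["time_s"],o["eef_pos"],o["q"])
for dq in(0,-.15):print(wrist(35,-20,dq)[1])
p=o["eef_pos"];move(p+[0,0,.05]); move([.575,-.285,.10],target(35,-20))
```

```text
7.25 [ 0.5718 -0.1805  0.0475] [-0.698   0.2199  2.1318  0.9222  0.4369 -2.9813]
[ 0.7695  0.2857 -2.6092]
[ 0.879   0.3644 -2.8361]
dr [0. 0. 0.] xyz [-2.87  0.   -4.1 ]
dr [ 1.53 -0.    2.18] xyz [ -3.88 -10.4   -3.71]
```

Request:
send_rows(dr=[[0,0,0],[0,0,0],[0,0,0],[0.4,0,0.55],[0.8,0,1.1],[1.5,0,2.2],[1.5,0,2.2],[1.5,0,2.2]], xyz=[[-1,0,-1.4],[-2,0,-2.8],[-2.9,0,-4.1],[-3.5,-3,-4],[-4.2,-6,-3.5],[-5.6,-9.5,-2.4],[-5.6,-9.5,-2.4],[-5.6,-9.5,-2.4]], jaw=[25,25,25,25,25,25,25,25])

```text
time_s: 8.25
eef_pos: [0.5962, -0.2761, 0.0974]
eef_rot: [0.295, 0.165, 0.94, -0.049]
wrist_force: [-0.2, -0.0, -0.5]
opening: 0.447
grasp_force: 60.5
```

Run:
```python
from h import *
o=ctrl.get_obs();print(o["time_s"],o["eef_pos"],o["q"])
move([.622,-.273,.07],target(35,-20));move([.622,-.273,.032],target(35,-20))
```

```text
8.25 [ 0.5962 -0.2761  0.0974] [-0.7249  0.2082  1.9957  0.5496  0.4226 -2.3932]
dr [ 0.05 -0.04 -0.01] xyz [-0.35  1.16  3.58]
dr [ 0.05 -0.04 -0.01] xyz [1.82 1.14 6.7 ]
```

Request:
send_rows(dr=[[0,0,0],[0,0,0],[0,0,0],[0,0,0],[0,0,0],[0,0,0],[0,0,0],[0,0,0]], xyz=[[-0.2,0.6,2],[-0.3,1.1,3.6],[0.7,1.1,5.1],[1.5,1.1,6.3],[1.9,1.1,6.8],[1.9,1.1,6.8],[1.9,1.1,6.8],[1.9,1.1,6.8]], jaw=[25,25,25,25,25,25,40,65])

```text
time_s: 9.25
eef_pos: [0.623, -0.2749, 0.0326]
eef_rot: [0.296, 0.166, 0.939, -0.05]
wrist_force: [-0.3, 0.1, -0.3]
opening: 0.64
grasp_force: 0.0
```

Request:
send_rows(dr=[[0,0,0],[0,0,0],[0,0,0],[0,0,0],[0,0,0],[0,0,0],[0,0,0],[0,0,0]], xyz=[[0,0,0],[0,0,0],[-1,0,-2],[-2,0,-4],[-3,0,-6],[-3.5,0,-7],[-3.5,0,-7],[-3.5,0,-7]], jaw=[65,65,65,65,65,65,65,65])

```text
time_s: 10.25
eef_pos: [0.6114, -0.2706, 0.1081]
eef_rot: [0.295, 0.166, 0.94, -0.05]
wrist_force: [0.6, -0.1, -0.2]
opening: 0.65
grasp_force: 0.0
```

Run:
```python
from h import *
import cv2
o=ctrl.get_obs();print(o["time_s"],o["eef_pos"],o["q"])
move([.59,-.177,.11],target(35,-6)); print(target(35,-6).inv().apply([.045,0,-.057])*100, wrist(35,-6)[1])
c=ctrl.calibration("wrist");np.savez("w3.npz",K=c["camera_matrix"],T=c["world_from_camera"])
cv2.imwrite("pics/w3.png",ctrl.camera("wrist")[:,:,::-1])
```

```text
10.25 [ 0.6114 -0.2706  0.1081] [-0.6936  0.2099  1.965   0.4866  0.4339 -2.3026]
dr [-1.3  -0.03 -1.94] xyz [ 4.19  8.07 -3.1 ]
[-0.3966  0.4704  7.2361] [ 0.6686  0.5398 -2.667 ]
```

View pics/w3.png

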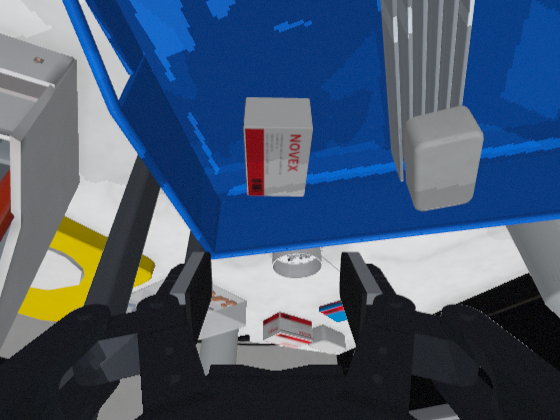

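The carton now lies on the floor on the right, at (278,145). The brick's far top edge runs from (412,210) to (480,203), and its near outline from (407,118) to (470,107). The sink's fins are visible in front of it at (383–475, 0–180).

Run:
```python
from h import *
d=np.load("w3.npz");c=dict(camera_matrix=d["K"],world_from_camera=d["T"])
f=lambda u,v,z:ray("",u,v,z,c)
for n,u,v,z in[("b farR",412,210,.057),("b farL",478,203,.057),("b nearR",407,120,.036),("b nearL",472,108,.036),
 ("carton",245,130,.034),("c",311,130,.034),("c",247,194,.034),("c",306,194,.034),("sinkR face?",383,0,.034),("sink L",475,0,.034)]:print(n,f(u,v,z))
```

```text
b farR [ 0.6686 -0.2001  0.057 ]
b farL [ 0.6755 -0.1615  0.057 ]
b nearR [ 0.6139 -0.1946  0.036 ]
b nearL [ 0.6178 -0.1614  0.036 ]
carton [ 0.5909 -0.2817  0.034 ]
c [ 0.6039 -0.2464  0.034 ]
c [ 0.6422 -0.3029  0.034 ]
c [ 0.6565 -0.2645  0.034 ]
sinkR face? [ 0.5481 -0.1995  0.034 ]
sink L [ 0.5614 -0.163   0.034 ]
```

Request:
send_rows(dr=[[-0.4,0,-0.6],[-0.9,0,-1.3],[-1.3,0,-1.94],[-1.3,0,-1.94],[-1.3,0,-1.94],[-1.3,0,-1.94],[-1.3,0,-1.94],[-1.3,0,-1.94]], xyz=[[1.5,2.5,-1],[3,5,-2.2],[4.1,7.8,-3],[4.1,7.8,-3],[4.1,7.8,-3],[4.1,7.8,-3],[4.1,7.8,-3],[4.1,7.8,-3]], jaw=[85,85,85,85,85,85,85,85])

```text
time_s: 11.3
eef_pos: [0.5908, -0.1806, 0.1105]
eef_rot: [0.299, 0.05, 0.953, -0.016]
wrist_force: [-0.1, -0.6, 0.2]
opening: 0.847
grasp_force: 0.0
```

Run:
```python
from h import *
o=ctrl.get_obs();print(o["time_s"],o["eef_pos"],o["q"])
move([.637,-.180,.057],target(35,-6))
```

```text
11.3 [ 0.5908 -0.1806  0.1105] [-0.6549  0.1083  2.0797  0.6581  0.5106 -2.6304]
dr [-0.   -0.02  0.  ] xyz [-0.7   0.55  7.02]
```

Request:
send_rows(dr=[[0,0,0],[0,0,0],[0,0,0],[0,0,0],[0,0,0],[0,0,0],[0,0,0],[0,0,0]], xyz=[[-0.2,0.2,2],[-0.5,0.4,4.5],[-0.7,0.5,6.2],[-0.7,0.5,7],[-0.7,0.5,7],[-0.7,0.5,7],[-0.7,0.5,7],[-0.7,0.5,7]], jaw=[85,85,85,85,85,60,40,20])

```text
time_s: 12.3
eef_pos: [0.6368, -0.1803, 0.0577]
eef_rot: [0.3, 0.05, 0.953, -0.016]
wrist_force: [0.1, 0.0, -0.7]
opening: 0.209
grasp_force: 0.0
```

Request:
send_rows(dr=[[0,0,0],[0,0,0],[0,0,0],[0,0,0],[0,0,0],[0,0,0],[0,0,0],[0,0,0]], xyz=[[0,0,0],[0,0,0],[0,0,0],[0,0,0],[-0.6,0,-0.8],[-1.2,0,-1.6],[-1.7,0,-2.5],[-1.7,0,-2.5]], jaw=[20,20,20,20,20,20,20,20])

```text
time_s: 13.3
eef_pos: [0.6371, -0.1805, 0.0889]
eef_rot: [0.3, 0.049, 0.952, -0.016]
wrist_force: [-0.9, 0.5, 0.4]
opening: 0.199
grasp_force: 0.0
```

Run:
```python
from h import *
o=ctrl.get_obs();print(o["time_s"],o["eef_pos"],o["q"])
move([.54,-.19,.10]);move([.54,-.267,.10],target(35,-22));print(wrist(35,-22,-.15)[1])
print((rot().inv()*target(35,-22)).inv().as_matrix()[0,0],target(35,-22).inv().apply([0,0,-.067])*100)
```

```text
13.3 [ 0.6371 -0.1805  0.0889] [-0.5933  0.2395  1.9817  0.6617  0.4523 -2.5937]
dr [0. 0. 0.] xyz [ 7.19 -1.95 -6.39]
dr [1.52 0.   2.2 ] xyz [ 6.54 -9.61 -5.92]
[ 0.5531  0.3941 -2.3875]
0.9737334476984897 [ 3.843  -0.      5.4883]
```

Run:
```python
from h import *
import cv2
c=ctrl.calibration("wrist");np.savez("w4.npz",K=c["camera_matrix"],T=c["world_from_camera"])
cv2.imwrite("pics/w4.png",ctrl.camera("wrist")[:,:,::-1])
print(pix("",ctrl.get_obs()["eef_pos"],c))
```

```text
(np.float64(277.48151855804457), np.float64(254.65998134959221))
```

View pics/w4.png

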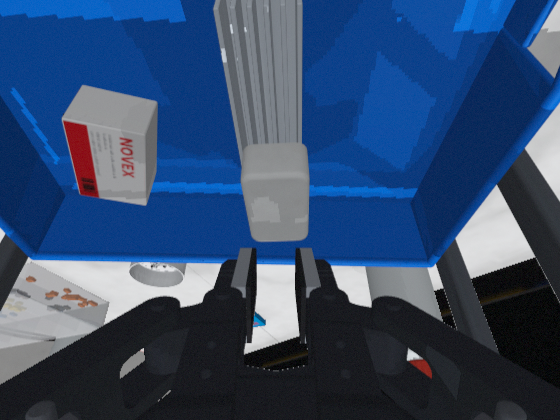

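The brick is still in place. Its near top edge runs from (243,180) to (308,178) and its far edge from (250,240) to (306,238), with the pad tips just behind at (240–312, 248).

Run:
```python
from h import *
d=np.load("w4.npz");c=dict(camera_matrix=d["K"],world_from_camera=d["T"])
for p in[(243,180),(308,178),(250,240),(306,238)]:print(ray("",*p,.06,c))
for p in[(246,146),(306,144)]:print(ray("",*p,.036,c))
o=ctrl.get_obs();T=rot()
print("tip px",[pix("",o["eef_pos"]+T.apply([x,.0095,.019]),c) for x in(-.011,.011)])
move([.630,-.180,.085]);move([.630,-.180,.0465])
```

```text
[ 0.6137 -0.1944  0.06  ]
[ 0.6155 -0.1636  0.06  ]
[ 0.665  -0.1993  0.06  ]
[ 0.6662 -0.1664  0.06  ]
[ 0.6135 -0.1942  0.036 ]
[ 0.6154 -0.1632  0.036 ]
tip px [(np.float64(295.04892907685763), np.float64(259.0768909463231)), (np.float64(295.70906299668184), np.float64(219.8742665558974))]
dr [0. 0. 0.] xyz [ 0.73 -0.04 -0.13]
dr [0. 0. 0.] xyz [ 2.93 -0.04  3.03]
```

Request:
send_rows(dr=[[0,0,0],[0,0,0],[0,0,0],[0,0,0],[0,0,0],[0,0,0],[0,0,0],[0,0,0]], xyz=[[0,0,0],[0,0,0],[0,0,0],[0.6,0,0.9],[1.2,0,1.8],[1.8,0,2.7],[2.3,0,3.4],[2.3,0,3.4]], jaw=[80,80,80,80,80,80,80,80])

```text
time_s: 14.35
eef_pos: [0.6363, -0.1797, 0.0448]
eef_rot: [0.298, 0.05, 0.953, -0.015]
wrist_force: [0.8, -0.1, 0.1]
opening: 0.795
grasp_force: 0.0
```

Request:
send_rows(dr=[[0,0,0],[0,0,0],[0,0,0],[0,0,0],[0,0,0],[0,0,0],[0,0,0],[0,0,0]], xyz=[[0,0,0],[0,0,0],[0,0,0],[0,0,0],[0,0,0],[0,0,0],[-0.6,0,-0.8],[-1.2,0,-1.6]], jaw=[60,40,20,20,20,20,20,20])

```text
time_s: 15.35
eef_pos: [0.6371, -0.1798, 0.0658]
eef_rot: [0.299, 0.05, 0.953, -0.015]
wrist_force: [-0.2, -0.3, -0.8]
opening: 0.372
grasp_force: 59.0
```

Run:
```python
from h import *
import cv2
o=ctrl.get_obs();print(o["time_s"],o["eef_pos"],o["q"])
cv2.imwrite("pics/w5.png",ctrl.camera("wrist")[:,:,::-1])
```

```text
15.35 [ 0.6371 -0.1798  0.0658] [-0.5921  0.2865  1.9837  0.7228  0.4171 -2.6602]
```

Run:
```python
from h import *
move([.637,-.18,.10]);move([.60,-.21,.10],target(35,-12));move([.537,-.265,.095],target(35,-22))
```

```text
dr [0. 0. 0.] xyz [-1.77  0.02 -2.73]
dr [ 0.57 -0.01  0.83] xyz [ 0.99 -3.35 -4.65]
dr [ 1.53 -0.01  2.19] xyz [ 5.95 -9.47 -7.5 ]
```

Request:
send_rows(dr=[[0,0,0],[0,0,0],[0.6,0,0.8],[1,0,1.5],[1.5,0,2.2],[1.5,0,2.2],[1.5,0,2.2],[1.5,0,2.2]], xyz=[[-0.9,0,-1.4],[-1.8,0,-2.7],[1,-3.3,-4.6],[3.5,-6.5,-6],[5.9,-9.5,-7.5],[5.9,-9.5,-7.5],[5.9,-9.5,-7.5],[5.9,-9.5,-7.5]], jaw=[20,20,20,20,20,20,20,20])

```text
time_s: 16.4
eef_pos: [0.5376, -0.2647, 0.0941]
eef_rot: [0.294, 0.181, 0.937, -0.056]
wrist_force: [-0.7, 0.8, -1.6]
opening: 0.368
grasp_force: 59.3
```

Run:
```python
from h import *
o=ctrl.get_obs();print(o["time_s"],o["eef_pos"],o["q"])
move([.537,-.265,.030],target(35,-22))
```

```text
16.4 [ 0.5376 -0.2647  0.0941] [-0.7848  0.0949  2.1401  0.6122  0.4049 -2.479 ]
dr [ 0.03 -0.02  0.  ] xyz [ 3.7  -0.06  5.23]
```

Request:
send_rows(dr=[[0,0,0],[0,0,0],[0,0,0],[0,0,0],[0,0,0],[0,0,0],[0,0,0],[0,0,0]], xyz=[[1.2,0,1.7],[2.4,0,3.4],[3.2,0,4.6],[3.7,0,5.2],[3.7,0,5.2],[3.7,0,5.2],[3.7,0,5.2],[3.7,0,5.2]], jaw=[20,20,20,20,20,20,40,60])

```text
time_s: 17.4
eef_pos: [0.5369, -0.2652, 0.031]
eef_rot: [0.295, 0.182, 0.936, -0.056]
wrist_force: [0.0, -0.4, 0.0]
opening: 0.587
grasp_force: 0.0
```

Request:
send_rows(dr=[[0,0,0],[0,0,0],[0,0,0],[0,0,0],[0,0,0],[0,0,0],[0,0,0],[0,0,0]], xyz=[[0,0,0],[0,0,0],[-1.2,0,-1.7],[-2.4,0,-3.4],[-3.7,0,-5.2],[-4.6,0,-6.6],[-4.6,0,-6.6],[-4.6,0,-6.6]], jaw=[60,60,60,60,60,60,60,60])

```text
time_s: 18.4
eef_pos: [0.5361, -0.2647, 0.11]
eef_rot: [0.294, 0.182, 0.937, -0.056]
wrist_force: [0.8, 0.2, -0.5]
opening: 0.599
grasp_force: 0.0
```

Run:
```python
from h import *
import cv2
c=ctrl.calibration("wrist");np.savez("w6.npz",K=c["camera_matrix"],T=c["world_from_camera"])
cv2.imwrite("pics/w6.png",ctrl.camera("wrist")[:,:,::-1])
o=ctrl.get_obs();print(o["time_s"],o["eef_pos"],o["q"])
move([.57,-.179,.10],target(35,-4))
```

```text
18.45 [ 0.5359 -0.2645  0.1096] [-0.7868  0.0572  2.1373  0.5609  0.4402 -2.4233]
dr [-1.69 -0.03 -2.47] xyz [0.6 9.2 0.8]
```

View pics/w6.png

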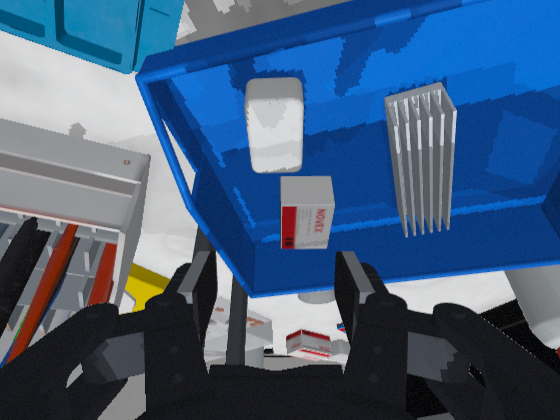

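The brick (274,125) and the carton (307,212) both lie on the bin floor. The sink's front bottom corners are (386,101) and (444,84), its front top corners about (393,124) and (456,110), and its far top corners (407,237) and (448,231).

Run:
```python
from h import *
d=np.load("w6.npz");c=dict(camera_matrix=d["K"],world_from_camera=d["T"])
f=lambda u,v,z:ray("",u,v,z,c)
a,b,e,g=f(386,101,.004),f(444,84,.004),f(407,237,.034),f(448,231,.034)
print(a,b,e,g); n=(a+b)/2;m=(e+g)/2;print("front",n,"rear",m,"mid",(n+m)/2,"yaw",yaw(n,m),np.linalg.norm((m-n)[:2]),f(456,110,.034))
```

```text
[ 0.5506 -0.1948  0.004 ] [ 0.5516 -0.1602  0.004 ] [ 0.6662 -0.2006  0.034 ] [ 0.6698 -0.1691  0.034 ]
front [ 0.5511 -0.1775  0.004 ] rear [ 0.668  -0.1848  0.034 ] mid [ 0.6095 -0.1812  0.019 ] yaw -3.5768521044272017 0.11711600517900055 [ 0.5478 -0.1626  0.034 ]
```

Request:
send_rows(dr=[[-0.5,0,-0.8],[-1.1,0,-1.6],[-1.7,0,-2.5],[-1.7,0,-2.5],[-1.7,0,-2.5],[-1.7,0,-2.5],[-1.7,0,-2.5],[-1.7,0,-2.5]], xyz=[[0.2,3,0.3],[0.4,6,0.6],[0.6,9.2,0.8],[0.6,9.2,0.8],[0.6,9.2,0.8],[0.6,9.2,0.8],[0.6,9.2,0.8],[0.6,9.2,0.8]], jaw=[75,75,75,75,75,75,75,75])

```text
time_s: 19.45
eef_pos: [0.5704, -0.1799, 0.1011]
eef_rot: [0.3, 0.032, 0.953, -0.011]
wrist_force: [1.0, -0.9, 0.0]
opening: 0.752
grasp_force: 0.0
```

Run:
```python
from h import *
o=ctrl.get_obs();print(o["time_s"],o["eef_pos"],o["q"])
move([.612,-.181,.06],target(35,-3.5));move([.612,-.181,.023],target(35,-3.5))
```

```text
19.45 [ 0.5704 -0.1799  0.1011] [-0.6985  0.0915  2.1244  0.7289  0.5303 -2.7678]
dr [-0.04 -0.02 -0.04] xyz [-1.06  0.17  5.75]
dr [-0.04 -0.02 -0.04] xyz [1.06 0.17 8.78]
```

Request:
send_rows(dr=[[0,0,0],[0,0,0],[0,0,0],[0,0,0],[0,0,0],[0,0,0],[0,0,0],[0,0,0]], xyz=[[-0.5,0.1,3],[-1.1,0.2,5.7],[-0.2,0.2,7],[0.5,0.2,8],[0.9,0.2,8.5],[1.1,0.2,8.8],[1.1,0.2,8.8],[1.1,0.2,8.8]], jaw=[75,75,75,75,75,75,75,75])

```text
time_s: 20.45
eef_pos: [0.6121, -0.1806, 0.0231]
eef_rot: [0.3, 0.032, 0.953, -0.011]
wrist_force: [0.8, 0.1, 0.4]
opening: 0.75
grasp_force: 0.0
```

Request:
send_rows(dr=[[0,0,0],[0,0,0],[0,0,0],[0,0,0],[0,0,0],[0,0,0],[0,0,0],[0,0,0]], xyz=[[0,0,0],[0,0,0],[0,0,0],[0,0,0],[0,0,0],[0,0,0],[-0.6,0,-0.8],[-1.1,0,-1.6]], jaw=[60,45,25,20,20,20,20,20])

```text
time_s: 21.45
eef_pos: [0.6109, -0.1797, 0.0413]
eef_rot: [0.299, 0.032, 0.954, -0.01]
wrist_force: [0.1, -0.1, -2.6]
opening: 0.358
grasp_force: 59.5
```

Run:
```python
from h import *
import cv2
o=ctrl.get_obs();print(o["time_s"],o["eef_pos"],o["q"],o["torque"])
move([.515,-.178,.13]);move([.612,-.18,.09]); print(wrist(35,4.7,.35)[1])
cv2.imwrite("pics/w7.png",ctrl.camera("wrist")[:,:,::-1])
```

```text
21.45 [ 0.6109 -0.1797  0.0413] [-0.6387  0.2995  2.0411  0.8792  0.4129 -2.8934] [ 0.0407  0.5694 -0.0166]
dr [0. 0. 0.] xyz [  2.81  -0.46 -12.76]
dr [0. 0. 0.] xyz [-2.87 -0.02 -3.94]
[ 0.7659  0.3045 -2.6214]
```

Request:
send_rows(dr=[[0,0,0],[0,0,0],[0,0,0],[0,0,0],[0,0,0],[0,0,0],[0,0,0],[0,0,0]], xyz=[[-1,0,-1.3],[-2,0,-2.7],[-2.9,0,-4],[-1.5,0,-6],[0,-0.2,-8.5],[1.5,-0.3,-11],[2.8,-0.4,-12.8],[2.8,-0.4,-12.8]], jaw=[20,20,20,20,20,20,20,20])

```text
time_s: 22.5
eef_pos: [0.5145, -0.1777, 0.1307]
eef_rot: [0.299, 0.032, 0.954, -0.011]
wrist_force: [0.2, -0.7, -3.2]
opening: 0.359
grasp_force: 59.9
```

Run:
```python
from h import *
o=ctrl.get_obs();print(o["time_s"],o["eef_pos"],o["q"])
move([.515,.09,.13],target(35,4.7));print(wrist(35,4.7,.6)[1]);print(target(35,4.7).inv().apply([.13,.01,-.05])*100)
```

```text
22.5 [ 0.5145 -0.1777  0.1307] [-0.7961 -0.0982  2.2341  0.6863  0.6434 -2.7833]
dr [-0.82 -0.02 -1.16] xyz [ 1.46 26.71 -0.97]
[ 0.3782  0.4407 -2.1456]
[-7.8124 -0.0686 11.5742]
```

Request:
send_rows(dr=[[-0.2,0,-0.2],[-0.3,0,-0.5],[-0.5,0,-0.7],[-0.7,0,-1],[-0.8,0,-1.15],[-0.8,0,-1.15],[-0.8,0,-1.15],[-0.8,0,-1.15]], xyz=[[0.3,5,-0.2],[0.6,10,-0.4],[0.9,15.5,-0.6],[1.2,21,-0.8],[1.4,26.7,-1],[1.4,26.7,-1],[1.4,26.7,-1],[1.4,26.7,-1]], jaw=[20,20,20,20,20,20,20,20])

```text
time_s: 23.5
eef_pos: [0.5163, 0.0885, 0.1306]
eef_rot: [0.299, -0.037, 0.953, 0.011]
wrist_force: [-0.3, 0.8, -3.1]
opening: 0.358
grasp_force: 60.3
```

Run:
```python
from h import *
import cv2
o=ctrl.get_obs();print(o["time_s"],o["eef_pos"],o["q"])
c=ctrl.calibration("wrist");np.savez("w8.npz",K=c["camera_matrix"],T=c["world_from_camera"])
cv2.imwrite("pics/w8.png",ctrl.camera("wrist")[:,:,::-1])
```

```text
23.5 [0.5163 0.0885 0.1306] [-0.1358 -0.1788  2.3024  0.2891  0.4364 -2.0111]
```

View pics/w8.png

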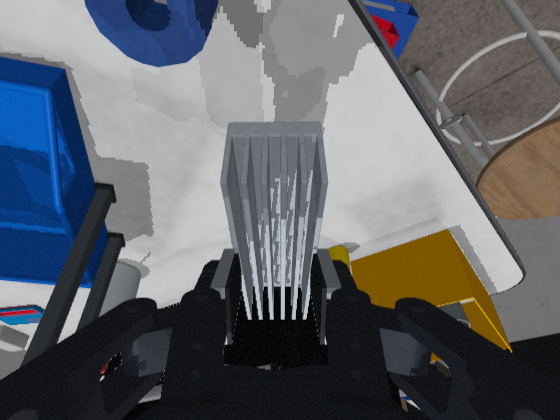

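The sink is gripped squarely, spanning (228–325, 123–320). I've now used all 10 pictures, so the placing will go by force and pose readings.

Run:
```python
from h import *
Rt=target(35,4.5)
move([.640,.0955,.07],Rt);move([.654,.0965,.032],Rt);print(Rt.as_matrix())
```

```text
dr [-0.01 -0.02 -0.  ] xyz [-6.69 -0.22 12.06]
dr [-0.01 -0.02 -0.  ] xyz [-5.67 -0.23 15.98]
[[-0.8166 -0.0785  0.5718]
 [-0.0643  0.9969  0.045 ]
 [-0.5736 -0.     -0.8192]]
```

Request:
send_rows(dr=[[0,0,0],[0,0,0],[0,0,0],[0,0,0],[0,0,0],[0,0,0],[0,0,0],[0,0,0]], xyz=[[-2,-0.1,4],[-4,-0.2,8],[-6.7,-0.2,12],[-6.4,-0.2,13.5],[-6,-0.2,14.9],[-5.8,-0.2,15.6],[-5.7,-0.2,16],[-5.7,-0.2,16]], jaw=[20,20,20,20,20,20,20,20])

```text
time_s: 24.55
eef_pos: [0.6542, 0.0981, 0.0324]
eef_rot: [0.3, -0.038, 0.953, 0.011]
wrist_force: [-0.2, 0.4, -3.5]
opening: 0.356
grasp_force: 60.7
```

Request:
send_rows(dr=[[0,0,0],[0,0,0],[0,0,0],[0,0,0],[0,0,0],[0,0,0],[0,0,0],[0,0,0]], xyz=[[0,0,0],[0.06,0,0.08],[0.11,0,0.16],[0.17,0,0.25],[0.2,0,0.29],[0.23,0,0.33],[0.23,0,0.33],[0.23,0,0.33]], jaw=[20,20,20,20,20,20,20,20])

```text
time_s: 25.55
eef_pos: [0.6541, 0.0987, 0.0282]
eef_rot: [0.299, -0.038, 0.953, 0.011]
wrist_force: [-0.7, -0.5, -2.5]
opening: 0.358
grasp_force: 60.9
```

Run:
```python
from h import *
o=ctrl.get_obs();print(o["time_s"],o["eef_pos"],o["q"],o["wrist_force"],o["torque"])
```

```text
25.55 [0.6541 0.0987 0.0282] [-0.0734  0.361   1.9947  0.4465  0.2018 -2.1364] [-0.6784 -0.5048 -2.485 ] [0.0023 0.5102 0.0347]
```

Request:
send_rows(dr=[[0,0,0],[0,0,0],[0,0,0],[0,0,0],[0,0,0],[0,0,0],[0,0,0],[0,0,0]], xyz=[[0.02,0,0.02],[0.03,0,0.04],[0.04,0,0.06],[0.06,0,0.08],[0.06,0,0.08],[0.06,0,0.08],[0.06,0,0.08],[0.06,0,0.08]], jaw=[20,20,20,20,20,20,20,20])

```text
time_s: 26.55
eef_pos: [0.6541, 0.0986, 0.0273]
eef_rot: [0.3, -0.038, 0.953, 0.011]
wrist_force: [-1.3, 1.0, 0.0]
opening: 0.357
grasp_force: 61.3
```

Request:
send_rows(dr=[[0,0,0],[0,0,0],[0,0,0],[0,0,0],[0,0,0],[0,0,0],[0,0,0],[0,0,0]], xyz=[[-0.16,0,0.11],[-0.33,0,0.23],[-0.49,0,0.34],[-0.66,0,0.46],[-0.82,0,0.57],[-0.98,0,0.69],[-1.07,0,0.75],[-1.07,0,0.75]], jaw=[20,20,20,20,20,20,20,20])

```text
time_s: 27.55
eef_pos: [0.6674, 0.0997, 0.0273]
eef_rot: [0.3, -0.038, 0.953, 0.011]
wrist_force: [-1.0, -0.1, 1.1]
opening: 0.359
grasp_force: 61.5
```

Request:
send_rows(dr=[[0,0,0],[0,0,0],[0,0,0],[0,0,0],[0,0,0],[0,0,0],[0,0,0],[0,0,0]], xyz=[[-0.04,0,0.03],[-0.08,0,0.06],[-0.12,0,0.09],[-0.16,0,0.11],[-0.2,0,0.14],[-0.24,0,0.17],[-0.24,0,0.17],[-0.24,0,0.17]], jaw=[20,20,20,20,20,20,20,20])

```text
time_s: 28.55
eef_pos: [0.6701, 0.0999, 0.0273]
eef_rot: [0.3, -0.038, 0.953, 0.011]
wrist_force: [-3.8, -0.7, 5.2]
opening: 0.36
grasp_force: 62.2
```

Request:
send_rows(dr=[[0,0,0],[0,0,0],[0,0,0],[0,0,0],[0,0,0],[0,0,0],[0,0,0],[0,0,0]], xyz=[[-0.02,0,0.01],[-0.04,0,0.03],[-0.06,0,0.04],[-0.08,0,0.06],[-0.1,0,0.07],[-0.12,0,0.08],[-0.12,0,0.08],[-0.12,0,0.08]], jaw=[20,20,20,20,20,20,20,20])

```text
time_s: 29.55
eef_pos: [0.6714, 0.1001, 0.0272]
eef_rot: [0.3, -0.038, 0.953, 0.011]
wrist_force: [-4.9, -0.6, 5.2]
opening: 0.357
grasp_force: 62.4
```

Request:
send_rows(dr=[[0,0,0],[0,0,0],[0,0,0],[0,0,0],[0,0,0],[0,0,0],[0,0,0],[0,0,0]], xyz=[[-0.02,0,0.01],[-0.04,0,0.03],[-0.06,0,0.04],[-0.08,0,0.06],[-0.1,0,0.07],[-0.12,0,0.08],[-0.12,0,0.08],[-0.12,0,0.08]], jaw=[20,20,20,20,20,20,20,20])

```text
time_s: 30.55
eef_pos: [0.6728, 0.1002, 0.0272]
eef_rot: [0.299, -0.038, 0.953, 0.011]
wrist_force: [-5.1, -0.2, 5.5]
opening: 0.359
grasp_force: 62.4
```

Request:
send_rows(dr=[[0,0,0],[0,0,0],[0,0,0],[0,0,0],[0,0,0],[0,0,0],[0,0,0],[0,0,0]], xyz=[[-0.02,0,0.01],[-0.04,0,0.03],[-0.06,0,0.04],[-0.08,0,0.06],[-0.1,0,0.07],[-0.12,0,0.08],[-0.12,0,0.08],[-0.12,0,0.08]], jaw=[20,20,20,20,20,20,20,20])

```text
time_s: 31.55
eef_pos: [0.6743, 0.1003, 0.0273]
eef_rot: [0.3, -0.038, 0.953, 0.011]
wrist_force: [-4.3, 0.6, 4.7]
opening: 0.36
grasp_force: 62.3
```

Request:
send_rows(dr=[[0,0,0],[0,0,0],[0,0,0],[0,0,0],[0,0,0],[0,0,0],[0,0,0],[0,0,0]], xyz=[[-0.03,0,0.02],[-0.06,0,0.04],[-0.09,0,0.06],[-0.12,0,0.08],[-0.15,0,0.1],[-0.16,0,0.11],[-0.16,0,0.11],[-0.16,0,0.11]], jaw=[20,20,20,20,20,20,20,20])

```text
time_s: 32.55
eef_pos: [0.6746, 0.1004, 0.027]
eef_rot: [0.298, -0.039, 0.954, 0.012]
wrist_force: [-20.4, -4.4, 20.2]
opening: 0.357
grasp_force: 65.1
```

Request:
send_rows(dr=[[0,0,0],[0,0,0],[0,0,0],[0,0,0],[0,0,0],[0,0,0],[0,0,0],[0,0,0]], xyz=[[-0.03,0,0.02],[-0.06,0,0.04],[-0.09,0,0.06],[-0.12,0,0.08],[-0.12,0,0.08],[-0.12,0,0.08],[-0.12,0,0.08],[-0.12,0,0.08]], jaw=[20,20,20,20,20,20,20,20])

```text
time_s: 33.55
eef_pos: [0.6748, 0.1005, 0.0269]
eef_rot: [0.298, -0.039, 0.954, 0.012]
wrist_force: [-33.7, -8.2, 30.9]
opening: 0.361
grasp_force: 67.2
```

Request:
send_rows(dr=[[0,0,0],[0,0,0],[0,0,0],[0,0,0],[0,0,0],[0,0,0],[0,0,0],[0,0,0]], xyz=[[0.06,0,-0.04],[0.12,0,-0.09],[0.16,0,-0.11],[0.16,0,-0.11],[0.16,0,-0.11],[0.16,0,-0.11],[0.16,0,-0.11],[0.16,0,-0.11]], jaw=[20,20,20,20,20,50,65,70])

```text
time_s: 34.55
eef_pos: [0.6759, 0.1004, 0.0271]
eef_rot: [0.3, -0.038, 0.953, 0.011]
wrist_force: [0.2, 0.3, 1.0]
opening: 0.7
grasp_force: 0.0
```

Request:
send_rows(dr=[[0,0,0],[0,0,0],[0,0,0],[0,0,0],[0,0,0],[0,0,0],[0,0,0],[0,0,0]], xyz=[[0,0,0],[0,0,0],[-0.6,0,-1],[-1.3,0,-2.2],[-2.5,0,-4],[-4,0,-7],[-5.5,0,-10],[-5.5,0,-10]], jaw=[70,70,70,70,70,70,70,70])

```text
time_s: 35.55
eef_pos: [0.6659, 0.0994, 0.1455]
eef_rot: [0.303, -0.039, 0.952, 0.011]
wrist_force: [0.1, 1.0, 0.0]
opening: 0.697
grasp_force: 0.0
```

Run:
```python
from h import *
import cv2
o=ctrl.get_obs();print(o["time_s"],o["eef_pos"],o["wrist_force"])
# expected sink top-corner pixels vs picture: brightness profile along sink axis in top view
for n in("top","scene"):
    im=ctrl.camera(n);cv2.imwrite(f"pics/{n}9.png",im[:,:,::-1])
    a=np.radians(4.5);X=np.array([np.cos(a),np.sin(a),0]);Y=np.array([-X[1],X[0],0]);C=np.array([.6657,.0971,.038])
    s=np.arange(-.09,.09,.003)
    prof=[]
    for t in s:
        u,v=pix(n,C+X*t);prof.append(int(im[int(round(v)),int(round(u))].mean()))
    print(n,"x",[(int(t*1000),p) for t,p in zip(s,prof)])
    prof=[]
    for t in np.arange(-.05,.051,.004):
        u,v=pix(n,C+Y*t);prof.append((int(round(t*1000)),int(im[int(round(v)),int(round(u))].mean())))
    print(n,"y",prof)
```

```text
35.55 [0.6659 0.0994 0.1455] [0.0698 0.9784 0.0004]
top x [(-90, 126), (-87, 126), (-83, 133), (-80, 116), (-77, 75), (-74, 79), (-71, 95), (-68, 79), (-65, 82), (-62, 80), (-59, 111), (-56, 115), (-53, 126), (-50, 134), (-47, 90), (-44, 114), (-41, 153), (-38, 148), (-35, 177), (-32, 173), (-29, 156), (-26, 195), (-23, 156), (-20, 88), (-17, 88), (-14, 89), (-11, 79), (-8, 68), (-5, 30), (-2, 28), (0, 28), (3, 29), (6, 33), (9, 22), (12, 24), (15, 27), (18, 30), (21, 31), (24, 55), (27, 109), (30, 127), (33, 99), (36, 123), (39, 113), (42, 148), (45, 197), (48, 107), (51, 139), (54, 198), (57, 107), (60, 129), (63, 197), (66, 206), (69, 207), (72, 207), (75, 195), (78, 7), (81, 6), (84, 5), (87, 5)]
top y [(-50, 105), (-46, 137), (-42, 141), (-38, 142), (-34, 140), (-30, 44), (-26, 34), (-22, 36), (-18, 34), (-14, 67), (-10, 57), (-6, 36), (-2, 31), (2, 22), (6, 26), (10, 31), (14, 31), (18, 32), (22, 31), (26, 28), (30, 27), (34, 28), (38, 29), (42, 30), (46, 32), (50, 30)]
scene x [(-90, 132), (-87, 114), (-83, 92), (-80, 100), (-77, 130), (-74, 125), (-71, 88), (-68, 81), (-65, 9
[... 180 characters left out ...]
3), (-17, 176), (-14, 174), (-11, 173), (-8, 177), (-5, 176), (-2, 171), (0, 166), (3, 168), (6, 173), (9, 175), (12, 178), (15, 176), (18, 178), (21, 178), (24, 176), (27, 170), (30, 175), (33, 177), (36, 176), (39, 178), (42, 173), (45, 178), (48, 178), (51, 177), (54, 175), (57, 173), (60, 175), (63, 192), (66, 197), (69, 204), (72, 208), (75, 214), (78, 215), (81, 139), (84, 72), (87, 31)]
scene y [(-50, 230), (-46, 231), (-42, 226), (-38, 226), (-34, 225), (-30, 225), (-26, 213), (-22, 176), (-18, 156), (-14, 175), (-10, 165), (-6, 174), (-2, 163), (2, 163), (6, 172), (10, 163), (14, 167), (18, 173), (22, 154), (26, 133), (30, 132), (34, 132), (38, 113), (42, 137), (46, 143), (50, 143)]
```

Request:
send_rows(dr=[[0,0,0],[0,0,0],[0,0,0],[0,0,0],[0,0,0],[0,0,0],[0,0,0],[0,0,0]], xyz=[[0,0,-4],[0,0,-9],[2,0,-14],[4,0,-18],[6,0,-20],[8,0,-20],[9,0,-20],[9,0,-20]], jaw=[70,70,70,70,70,70,70,70])

```text
time_s: 36.65
eef_pos: [0.4755, 0.0846, 0.2521]
eef_rot: [0.299, -0.038, 0.954, 0.012]
wrist_force: [1.6, -0.2, -0.9]
opening: 0.704
grasp_force: 0.0
```

Run:
```python
from h import *
o=ctrl.get_obs();print(o["time_s"],o["eef_pos"])
a=np.radians(4.5);X=np.array([np.cos(a),np.sin(a),0]);Y=np.array([-X[1],X[0],0])
for n in("top","scene"):
    im=ctrl.camera(n)
    for off in(-.015,0,.015):
        C=np.array([.6657,.0971,.038])+Y*off;out=[]
        for t in np.arange(-.084,.087,.006):
            u,v=pix(n,C+X*t);out.append((int(round(t*1000)),int(im[int(round(v)),int(round(u))].mean())))
        print(n,off,out)
    for t in(-.05,0,.05):
        C=np.array([.6657,.0971,.038])+X*t;out=[]
        for s in np.arange(-.04,.041,.004):
            u,v=pix(n,C+Y*s);out.append((int(round(s*1000)),int(im[int(round(v)),int(round(u))].mean())))
        print(n,"across",t,out)
```

```text
36.65 [0.4755 0.0846 0.2521]
top -0.015 [(-84, 218), (-78, 142), (-72, 145), (-66, 129), (-60, 92), (-54, 100), (-48, 99), (-42, 119), (-36, 101), (-30, 101), (-24, 90), (-18, 107), (-12, 99), (-6, 85), (0, 98), (6, 100), (12, 87), (18, 104), (24, 97), (30, 83), (36, 80), (42, 98), (48, 82), (54, 79), (60, 93), (66, 202), (72, 198), (78, 208), (84, 184)]
top 0 [(-84, 218), (-78, 111), (-72, 148), (-66, 127), (-60, 117), (-54, 192), (-48, 122), (-42, 169), (-36, 172), (-30, 157), (-24, 168), (-18, 195), (-12, 162), (-6, 164), (0, 171), (6, 140), (12, 167), (18, 190), (24, 165), (30, 110), (36, 172), (42, 142), (48, 103), (54, 192), (60, 125), (66, 199), (72, 200), (78, 5), (84, 6)]
top 0.015 [(-84, 217), (-78, 138), (-72, 145), (-66, 144), (-60, 105), (-54, 90), (-48, 102), (-42, 101), (-36, 93), (-30, 97), (-24, 110), (-18, 125), (-12, 98), (-6, 108), (0, 106), (6, 96), (12, 100), (18, 122), (24, 156), (30, 109), (36, 110), (42, 120), (48, 107), (54, 105), (60, 147), (66, 204), (72, 200), (78, 7), (84, 4)]
top across -0.05 [(-40, 147), (-36, 147), (-32, 146), (-28, 144), (-24, 124), 
[... 1752 characters left out ...]
, 231), (-24, 202), (-20, 152), (-16, 166), (-12, 173), (-8, 176), (-4, 166), (0, 179), (4, 169), (8, 167), (12, 178), (16, 169), (20, 176), (24, 136), (28, 134), (32, 134), (36, 119), (40, 133)]
scene across 0 [(-40, 232), (-36, 232), (-32, 233), (-28, 229), (-24, 208), (-20, 155), (-16, 158), (-12, 179), (-8, 177), (-4, 165), (0, 170), (4, 165), (8, 163), (12, 170), (16, 163), (20, 166), (24, 136), (28, 134), (32, 133), (36, 125), (40, 131)]
scene across 0.05 [(-40, 230), (-36, 230), (-32, 231), (-28, 225), (-24, 190), (-20, 132), (-16, 128), (-12, 165), (-8, 167), (-4, 167), (0, 174), (4, 165), (8, 174), (12, 171), (16, 167), (20, 178), (24, 138), (28, 134), (32, 131), (36, 97), (40, 93)]
```

The sink spans plate x from about -57 to +63 mm, centred and parallel with no visible gap at the stop. Handing in.

```bash
python3 -c "
from bench import ctrl
print(ctrl.hand_in())"
```

```text
the job is handed in; nothing more can be done
None
```

I handed the job in at about 37 s: carton and brick lie on the bin floor, and the heat sink sits fins up along the middle of the plate, pushed against the stop at about 34 N; I got no verdict back.

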